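Fit the tongued cover panel on the test enclosure

ROBOT

A 7-joint arm with a two-finger parallel gripper is mounted at the origin on a cart in front of the work surface, level with it; the furniture and walls round the work are solid. World frame = base frame: x ahead of the robot, y to its left, z up, the work surface at z = 0. Lengths are in m, angles in degrees, forces in N, time in s.
With the tool pointing down it reaches from about 0.425 to 0.875 m from the base axis. Payload 4.7 kg.
Tool frame: the origin (TCP) lies at the very end of the fingers, on their centre line; the grasp point (between the pads) lies env.hold_point_z behind it (env.hold_point_z is the distance from the TCP to the grasp point, in m); z points along the fingers, y is the line along which they close (so a half turn about z gives the same grasp; the last joint's range is limited). The gripper opens to 87 mm and grips with 3 to 60 N. Pads are 19 mm wide; open, the fingers measure 117 mm over their backs; the gripper's body (75 mm by 190 mm) begins 51 mm behind the grasp point.
Start: joints at [74.777, 18.392, -4.016, 83.108, 1.295, 78.541, -3.26], TCP at [0.179, -0.625, 0.184] pointing down, gripper open.
Joint ranges: [-163.93, 163.93], [-17.29, 119.83], [-79.2, 71.16], [3.27, 140.29], [-89.18, 269.18], [5.43, 117.66], [-154.24, 154.24]. Speed limits (degrees/s): [147.25, 147.25, 180, 180, 180, 180, 180].

INTERFACE

Orientations are given as [roll, pitch, yaw] about the fixed x, y, z axes, in that order (R = Rz(yaw) Ry(pitch) Rx(roll)).
In Python, from cell import env gives the robot as it stands.
- The arm moves only by the shell command python3 -m jog 'ROWS' [FORCE]. ROWS is JSON, a list of rows, each an object with "dp": the shift along the tool's x, y, z in cm, a list of three; "twist": the turn about the tool's z in degrees; "fingers": the opening, from 0 (shut) to 1 (fully open). A call has 1 to 8 rows; each row is the pose to reach, as a shift and turn from the pose commanded when the call began, along the tool's axes at that moment; what a row does not reach only later rows make up. A row lasts 1/8 s, in which the tool goes at most 62.5 mm and 10.7 degrees, less where a joint would pass 70% of its speed; a pose out of reach is approached as far as the arm can. A call with a gripper value outside its range is refused whole. The fingers move at their own pace and stop on an object; FORCE is the grip in N (left out, the last holds). Time passes only in rows, so rows that repeat a pose let the fingers close. It gives the time, the measured TCP pose, the force, the opening and the grip force at its end, in the units of the state.
- env.get_obs(): the state, without advancing time (a new reading comes with each control period).
- env.read_camera(name): name is "side" or "top"; returns a dict with "pixels" (420x560x3 uint8, blue, green, red), "depth" (420x560 float32, m along the optical axis (not along the pixel's ray), 0 where there is no reading), "fx", "fy", "cx", "cy" (pixels), "rvec" (rotation vector, rad) and "tvec" (3), from world to camera coordinates, as OpenCV has them. Camera axes: x right, y down, z forward; pixel columns grow to the right and rows downward; lengths in m; the calibration is good to about 2 mm. A picture is of the moment at which its call begins.
- env.sign_off(): hands the job in; it is judged then, once.
The state is a dict: "time_s": time; "qpos": joint angles; "joint_velocities": joint speeds; "effort": joint torques, N m; "tool_pos": TCP position; "tool_rot": TCP orientation; "force": force on the tool from outside, world axes, zero at the start; "wrist_torque": the same for the moment, N m; "grip_width": finger opening in m; "grasp_force": force on a finger pad.
Only numpy, scipy, OpenCV 4.12 (cv2) and the standard library are available. Lean on these libraries where they do the work, as an engineer would, in place of code of your own. Each camera call takes 0.05 s, during which the arm holds its last target. There are 200 camera calls.

TASK

Fit the loose cover panel on the blue test enclosure: hold it tilted, angle its metal tongue into the groove under the enclosure's lip, keep it pushed home while you lower it, then press the free edge down until the red latch snaps over it and the panel lies flat. Work gently, feeling for contact rather than forcing it (the panel must never bear on the enclosure with more than 20 N in all), push on the panel and not on the enclosure, and leave the white tin, the black power brick, the yellow fuse box and the eraser stick where they are.

Things in the scene. Friction and masses are not known exactly. Their poses are not given: they have to be found in the camera images.
- base: dark steel base plate 196 x 150 x 6 mm, fixed to the bench; origin at the centre of its underside, z up. The blue enclosure on it is a rigid open frame 138 (x) x 124 (y) mm. It is clamped through slots: it stands still, but up to 10 mm either way along the base's x from its nominal place, and this shift is NOT in any measured pose. Its seat ledges are 40 mm over the bench.
- groove_mark (a point): point of the base where the bottom (deepest face) of the groove stands nominally, at groove floor level, 40 mm over the bench (true place: up to 10 mm off along the base's x). The groove runs along y on the enclosure's +x side, opens to -x, is 12 mm deep under a 3.5 mm thick lip and 9.5 mm high (40 to 49.5 mm over the bench), 124 mm long, open at both y ends.
- wall_mark (a point): point of the base where the inner top edge of the enclosure's -x wall stands nominally (shifts with the groove), 56 mm over the bench (wings either side of the latch; 48 mm behind it). Wall 6 mm thick. Groove bottom and wall are always 123.5 mm apart, so the 122 mm panel drops in flat only when its tongue is pushed to the bottom of the groove.
- latch (a joint): red spring latch, 40 mm wide, midway on top of the -x wall; its nose stands 6 mm into the opening. Value in m: 0 = sprung out (locked), up to 0.008 pushed back. Underside 53.5 mm, top of its slope 65 mm over the bench. The panel's edge pressed down the slope (3 to 8 N on the panel near that edge) drives it back; it snaps over the panel once flat. The panel's weight does not do it.
- panel_grip (a point): centre of the black upright grip fin on the loose cover panel; axes are the panel's (x towards the tongue, z up). Fin 10 mm thick (x), 60 mm long (y), 34 mm high, on the panel's top. Panel 122 mm long (x, with tongue), 120 mm wide, 12 mm thick, about 0.15 kg; it lies flat on the bench at first, fin up; its underside is 29 mm below this point.
- panel_tongue (a point): middle of the tip of the panel's metal tongue: 53 mm in front of (+x) and 27 mm below panel_grip, in the panel's axes. The tongue is 17 mm long, 110 mm wide and 4 mm thick, flush with the panel's underside. Tilted 0.25 to 0.35 rad (free edge up) it enters the groove to its bottom while the free edge clears the latch; the latch is first met at about 0.16 rad.
- panel_edge (a point): middle of the panel's free edge, opposite the tongue, half-way up the edge (6 mm over the underside): 69 mm behind (-x) and 23 mm below panel_grip, in the panel's axes.
- flux_tin: white round tin, 67 mm across, 36 mm high, loose bystander; origin at the centre of its underside
- power_brick: black power brick 59 x 77 x 26 mm, loose bystander; origin at the centre of its underside
- fuse_box: upright yellow and red box 36 x 50 x 100 mm, loose bystander; origin at the centre of its underside
- eraser: pale grey eraser stick 16 x 60 x 16 mm lying flat, loose bystander; origin at the centre of its underside

How it is judged (in metres and radians):
On the way:
1. the panel is held tilted, free edge raised, with its tongue at the groove's height and place (angle between panel_edge's own z axis and vertical above 0.1 rad and x of panel_tongue in the frame of base between 0.0465 and 0.075 m and z of panel_tongue in the frame of base between 0.038 and 0.0495 m), for 0.1 s.
At the end, for the whole second after the job is handed in: The panel lies flat on the enclosure's ledges (tilt under 0.035 rad, both ends within about 2.5 mm of the seated height), tongue in the groove, within 10 mm sideways and 0.07 rad of the enclosure's direction, the red latch sprung out over its edge (within 1.5 mm), and everything at rest (angle between panel_edge's own z axis and vertical below 0.035 rad and z of panel_edge in the frame of base between 0.0435 and 0.0485 m and z of panel_tongue in the frame of base below 0.045 m and x of panel_tongue in the frame of base between 0.0465 and 0.075 m and y of panel_tongue in the frame of base between -0.01 and 0.01 m and angle between the x axis of panel_edge and the x axis of base, either way round below 0.07 rad and value of joint latch below 0.0015 m and linear speed of panel below 0.02 m/s); the robot touches nothing.
It fails at once if the panel is forced: all contact forces between panel and enclosure (the latch's squeeze included) add up to more than 20 N (contact force between panel and base above 20 N).
It fails at once if the robot pushes on the enclosure itself with more than 10 N (contact force between any of the arm, the fingers and base above 10 N).
It fails at once if a bystander is moved more than 20 mm (distance of any of flux_tin, power_brick, fuse_box, eraser from where it was at the start of the episode above 0.02 m).
It also fails if it takes over 72 s, if anything falls off the work surface, if the arm or the gripper's body presses on something with over 40 N, if the wrist force passes 120 N, or if a joint passes its speed limit or range.

## Working session

There is one attempt and no reset: what is moved stays moved. The work goes in short steps, Python scripts to look and compute and a shell command to move; the robot and the scene stay as the last step left them, time stands still between calls to the robot, and variables do not carry over. Pictures are saved under pics/ and viewed, at most 10 in all, crops included, and the job is handed in when it is done.

```bash
ls; mkdir -p pics; python3 - <<'E'
from cell import env
import cv2,numpy as np
print(env.get_obs(), env.hold_point_z)
for n in("top","side"):
    c=env.read_camera(n); cv2.imwrite(f"pics/{n}0.png",c["pixels"]); np.savez(f"{n}0.npz",**c)
    R=cv2.Rodrigues(np.array(c["rvec"]))[0]; print(n,-R.T@np.array(c["tvec"]).ravel(),R[2],c["fx"])
E
```

```text
pics
{'time_s': 0.0, 'qpos': array([74.77628205, 18.43753349, -4.0162138 , 83.17810735,  1.2942821 ,
       78.53936771, -3.25987157]), 'joint_velocities': array([-0.03766671,  0.03600158, -0.07192777,  0.04578326, -0.08538708,
        0.05687343,  0.04905149]), 'effort': array([-3.97588319e-04, -4.91284060e+01, -4.04124185e-01, -3.12527490e+01,
       -6.39976398e-02,  4.36710881e-02,  1.99200526e-04]), 'tool_pos': array([ 0.1792894 , -0.62411282,  0.18295088]), 'tool_rot': array([-1.79890201e+02,  4.95367501e-03,  1.60341758e+01]), 'force': array([ 0.2456727 , -0.01871935,  0.62906638]), 'wrist_torque': array([ 0.04819072, -0.00646437, -0.0146313 ]), 'grasp_force': 0.0, 'grip_width': 0.08680517283429183} 0.0187
top [0.32372974 0.0227955  1.15110646] [ 0.20096182  0.020872   -0.97937669] 546.5076199375882
side [0.14347132 0.83471076 0.88765437] [ 0.35157333 -0.65547118 -0.66839638] 463.2629055666325
```

View pics/top0.png

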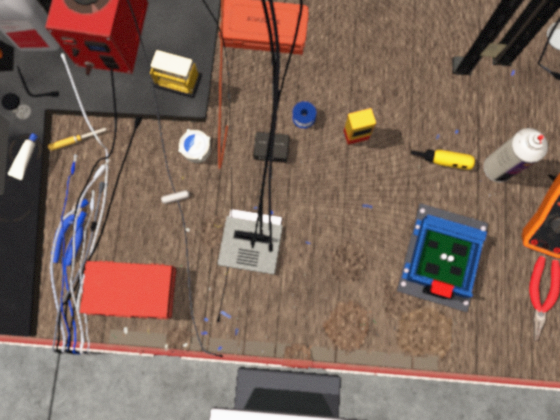

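View pics/side0.png

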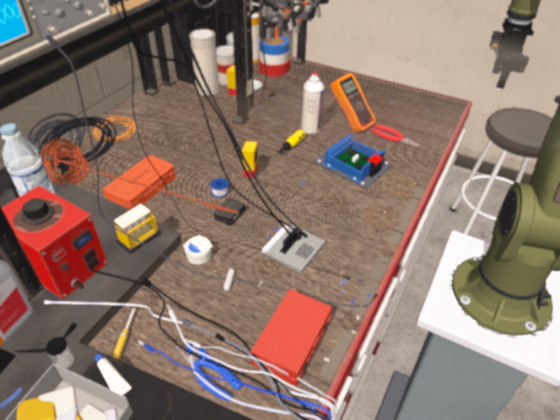

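Top: the grey panel is at about (250,242) with its tongue at (256,217) and fin at (253,238). The blue enclosure is at (445,258) with its latch at (440,290), so base +x points up the image. Both views show black cables crossing the panel, so I'll check their height.

```bash
cat > h.py <<'E'
import cv2,numpy as np
def load(f): return dict(np.load(f))
def world(c):
    R=cv2.Rodrigues(np.array(c["rvec"]))[0]; t=np.array(c["tvec"]).ravel(); d=c["depth"]
    v,u=np.mgrid[:d.shape[0],:d.shape[1]]
    P=np.stack([(u-c["cx"])/c["fx"]*d,(v-c["cy"])/c["fy"]*d,d],-1)
    W=(P-t)@R; W[d==0]=np.nan; return W
def ray(c,uv,z):
    R=cv2.Rodrigues(np.array(c["rvec"]))[0]; t=np.array(c["tvec"]).ravel()
    uv=np.atleast_2d(uv).astype(float); d=np.c_[(uv[:,0]-c["cx"])/c["fx"],(uv[:,1]-c["cy"])/c["fy"],np.ones(len(uv))]@R
    o=-R.T@t; return o+d*((z-o[2])/d[:,2])[:,None]
def proj(c,P): return cv2.projectPoints(np.atleast_2d(P).astype(float),c["rvec"],c["tvec"],np.array([[c["fx"],0,c["cx"]],[0,c["fy"],c["cy"]],[0,0,1.]]),None)[0][:,0]
E
python3 - <<'E'
from h import *
c=load("top0.npz"); W=world(c)
for uv in [(265,240),(262,180),(272,130),(275,60),(250,238),(235,258),(245,216),(270,219),(440,288),(445,258),(412,252),(300,300)]: print(uv,W[uv[1],uv[0]].round(4))
# min area rects by height bands, blurred edges
def rect(m,name):
    n,l,s,_=cv2.connectedComponentsWithStats(m.astype(np.uint8)); 
    k=1+np.argmax(s[1:,4]); ys,xs=np.where(l==k); P=W[ys,xs]
    r=cv2.minAreaRect((P[:,:2]*1000).astype(np.float32)); print(name,len(P),r,"med z",np.median(P[:,2]))
    return P
v,u=np.mgrid[:420,:560]; z=W[...,2]
e=(u>395)&(u<495)&(v>200)&(v<310)
rect(e&(z>.045)&(z<.07),"encl"); rect(e&(z>.004)&(z<.07),"base")
p=(u>210)&(u<290)&(v>205)&(v<278)
rect(p&(z>.002)&(z<.05),"panel"); rect(p&(z>.025)&(z<.05),"fin")
rect(p&(z>.05),"cable")if (p&(z>.05)).any() else print("nocable")
for n in("top","side"):
    c=load(n+"0.npz");a=c["pixels"]
    if n=="top":
        im=np.hstack([cv2.resize(a[200:285,205:295],(400,378),interpolation=2),cv2.resize(a[200:310,395:495],(344,378),interpolation=2)])
        cv2.imwrite("pics/crop1.png",im)
E
```

```text
(265, 240) [0.4933 0.0814 0.017 ]
(262, 180) [0.5963 0.0926 0.1159]
(272, 130) [0.6612 0.0757 0.2244]
(275, 60) [0.7345 0.074  0.346 ]
(250, 238) [0.4939 0.1125 0.0247]
(235, 258) [0.4509 0.1407 0.0139]
(245, 216) [0.5437 0.1294 0.0032]
(270, 219) [0.5301 0.0727 0.0634]
(440, 288) [ 0.4195 -0.2755  0.0566]
(445, 258) [ 0.4852 -0.2941  0.0209]
(412, 252) [ 0.4946 -0.229   0.0051]
(300, 300) [ 0.3761 -0.0015 -0.0016]
encl 600 ((546.290771484375, -304.56658935546875), (124.11125946044922, 21.34479522705078), 77.975341796875) med z 0.053185806956005624
base 6381 ((488.04022216796875, -292.6583251953125), (153.2251739501953, 203.9889373779297), 77.33959197998047) med z 0.018278074638270563
panel 3220 ((490.3413391113281, 119.58598327636719), (152.53964233398438, 153.69699096679688), 6.260296821594238) med z 0.012603178510096964
fin 127 ((495.3189697265625, 116.56458282470703), (49.575218200683594, 25.87558364868164), 53.527122497558594) med z 0.045926738773494964
cable 139 ((513.00146484375, 97.65321350097656), (10.919205665588379, 82.86422729492188), 85.88554382324219) med z 0.062419348765715504
```

View pics/crop1.png

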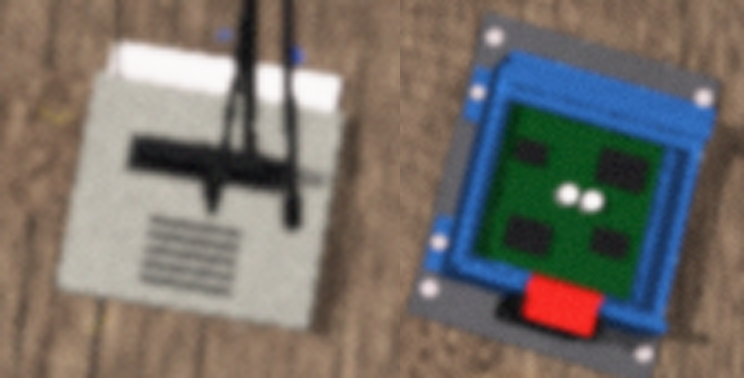

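Left crop: the panel's tongue points up the image, and the fin runs from crop (130,150) to (320,178). Right crop: the enclosure's lip is at the top right and its latch at (562,305). I can't tilt the tool, so the plan is to grip the fin by its ends. The panel can then pivot about the closing axis, and I can tilt it by resting its free edge on something. Next I'll refine the poses.

```bash
python3 - <<'E'
from h import *
c=load("top0.npz"); W=world(c); a=c["pixels"]; hsv=cv2.cvtColor(a,cv2.COLOR_BGR2HSV)
H,S,V=[hsv[...,i].astype(int) for i in range(3)]; v,u=np.mgrid[:420,:560]
def rc(m,z,name):
    n,l,s,_=cv2.connectedComponentsWithStats(cv2.morphologyEx(m.astype(np.uint8),cv2.MORPH_CLOSE,np.ones((5,5)))); k=1+np.argmax(s[1:,4])
    ys,xs=np.where(l==k); hull=cv2.convexHull(np.c_[xs,ys].astype(np.int32))[:,0]
    r=cv2.minAreaRect((ray(c,hull,z)[:,:2]*1000).astype(np.float32)); print(name,np.round(r[0],1),np.round(r[1],1),round(r[2],2)); return r
p=(u>205)&(u<292)&(v>203)&(v<282)
rc(p&(S<60)&(V>125)&(V<225),.012,"body"); rc(p&(S<40)&(V>228),.004,"tongue")
f=p&(V<70)&(W[...,2]>.035)&(W[...,2]<.05); rc(f,.046,"fin")
e=(u>395)&(u<497)&(v>200)&(v<312)
rc(e&(H>95)&(H<120)&(S>120),.054,"blue")
rc(e&((H<8)|(H>172))&(S>150),.065,"latch")
Z=W[...,2]; m=e&(Z>.047)&(Z<.07)&(H>95)&(H<120)&(S>120)
n,l,s,_=cv2.connectedComponentsWithStats(m.astype(np.uint8))
yaw=np.radians(-12.4); ex=np.array([np.cos(yaw),np.sin(yaw)]); ey=np.array([-ex[1],ex[0]]); O=np.array([.488,-.2927])
for k in range(1,n):
    if s[k,4]>15:
        P=W[l==k]; b=np.c_[(P[:,:2]-O)@ex,(P[:,:2]-O)@ey,P[:,2]]; print(s[k,4],np.percentile(b,[1,50,99],axis=0).round(4).tolist())
E
```

```text
body [496.2 112.3] [122.8 137.1] 85.2
tongue [545.6 132.3] [52.7 15.8] 84.97
fin [497.4 105.5] [70.7 10.7] 89.35
blue [ 487.3 -283.1] [142.2 143.3] 78.09
latch [ 417.3 -276.1] [45.  28.4] 78.58
573 [[0.0495, -0.0599, 0.0484], [0.0591, 0.0014, 0.0532], [0.0691, 0.0619, 0.0579]]
74 [[-0.0711, 0.0224, 0.0481], [-0.0657, 0.0421, 0.056], [-0.0617, 0.0621, 0.0612]]
68 [[-0.0705, -0.06, 0.0479], [-0.0653, -0.0421, 0.0558], [-0.0617, -0.0233, 0.0668]]
```

```bash
python3 - <<'E'
from h import *
yaw=np.radians(-5); ex=np.array([np.cos(yaw),np.sin(yaw)]); ey=np.array([-ex[1],ex[0]]); O=np.array([.4964,.1123])
for cam,(u0,u1,v0,v1) in {"top":(205,292,203,282),"side":(255,335,225,280)}.items():
    c=load(cam+"0.npz"); W=world(c); a=c["pixels"]; hsv=cv2.cvtColor(a,cv2.COLOR_BGR2HSV); H,S,V=[hsv[...,i].astype(int) for i in range(3)]
    v,u=np.mgrid[:420,:560]; Z=W[...,2]; p=(u>u0)&(u<u1)&(v>v0)&(v<v1)
    for n,m in {"body":p&(Z>.009)&(Z<.017)&(S<70)&(V>110),"tongue":p&(Z>.001)&(Z<.007)&(S<40)&(V>220),"fin":p&(V<75)&(Z>.036)&(Z<.05)}.items():
        P=W[m]; b=np.c_[(P[:,:2]-O)@ex,(P[:,:2]-O)@ey,P[:,2]]*1000; print(cam,n,len(P),np.percentile(b,[1,50,99],axis=0).round(1).tolist())
        if n=="body": print(cv2.minAreaRect((P[:,:2]*1000).astype(np.float32)))
c=load("top0.npz");W=world(c);
for r in range(236,244,2): print([tuple((W[r,k]*1000).round().astype(int)) for k in range(228,282,4)])
E
```

```text
top body 2142 [[-65.3, -59.1, 9.2], [-23.7, 5.5, 12.7], [38.6, 58.8, 16.8]]
((478.65313720703125, 113.9210433959961), (120.34663391113281, 148.47805786132812), 85.38228607177734)
top tongue 220 [[40.7, -53.2, 1.2], [48.5, 11.0, 4.1], [55.7, 49.9, 6.8]]
top fin 145 [[-17.1, -39.7, 36.3], [2.4, -6.9, 45.7], [41.4, 28.4, 49.9]]
side body 1062 [[-67.5, -60.9, 9.1], [-28.0, 11.6, 11.4], [36.6, 58.0, 15.2]]
((469.53375244140625, 112.89195251464844), (123.3891372680664, 131.56956481933594), 86.0115737915039)
side tongue 118 [[41.8, -53.1, 1.1], [48.6, 2.5, 3.7], [55.0, 48.2, 6.7]]
side fin 73 [[-22.3, -30.0, 36.9], [-1.6, 1.0, 44.5], [4.5, 27.8, 49.2]]
[(np.int64(496), np.int64(160), np.int64(14)), (np.int64(496), np.int64(151), np.int64(15)), (np.int64(498), np.int64(143), np.int64(13)), (np.int64(496), np.int64(133), np.int64(28)), (np.int64(496), np.int64(125), np.int64(31)), (np.int64(495), np.int64(116), np.int64(41)), (np.int64(495), np.int64(107), np.int64(46)), (np.int64(496), np.int64(99), np.int64(46)), (np.int64(497), np.int64(91), np.int64(44)), (np.int64(497), np.int64(83), np.
[... 1403 characters left out ...]
), np.int64(17)), (np.int64(499), np.int64(50), np.int64(-1))]
[(np.int64(484), np.int64(159), np.int64(12)), (np.int64(485), np.int64(151), np.int64(10)), (np.int64(485), np.int64(142), np.int64(12)), (np.int64(486), np.int64(134), np.int64(11)), (np.int64(486), np.int64(125), np.int64(16)), (np.int64(487), np.int64(117), np.int64(14)), (np.int64(482), np.int64(105), np.int64(54)), (np.int64(489), np.int64(100), np.int64(8)), (np.int64(489), np.int64(92), np.int64(10)), (np.int64(489), np.int64(83), np.int64(13)), (np.int64(490), np.int64(75), np.int64(15)), (np.int64(491), np.int64(67), np.int64(13)), (np.int64(492), np.int64(58), np.int64(11)), (np.int64(495), np.int64(50), np.int64(-3))]
```

```bash
cat > mv.py <<'E'
import sys,numpy as np
from scipy.spatial.transform import Rotation as Ro
from cell import env
def rel(p,yaw):
    o=env.get_obs(); r=o["tool_rot"]; R=Ro.from_euler("xyz",r,degrees=True).as_matrix()
    tw=-((yaw-r[2]+180)%360-180); print("t",round(o["time_s"],2),"pos",o["tool_pos"].round(4),"rot",r.round(1),"F",o["force"].round(1),"dp",(R.T@(np.array(p)-o["tool_pos"])*100).round(2),"twist",round(tw,1))
a=[float(x) for x in sys.argv[1:]]; rel(a[:3],a[3])
E
python3 mv.py .47 -.25 .20 -4.7
```

```text
t 0.1 pos [ 0.1793 -0.6242  0.183 ] rot [-179.9    0.    16. ] F [-0.2  0.8  0.4] dp [ 38.28 -27.94  -1.65] twist 20.7
```

```bash
python3 -m jog '[{"dp":[38.3,-27.9,-1.7],"twist":10,"fingers":1},{"dp":[38.3,-27.9,-1.7],"twist":20.7,"fingers":1},{"dp":[38.3,-27.9,-1.7],"twist":20.7,"fingers":1},{"dp":[38.3,-27.9,-1.7],"twist":20.7,"fingers":1},{"dp":[38.3,-27.9,-1.7],"twist":20.7,"fingers":1},{"dp":[38.3,-27.9,-1.7],"twist":20.7,"fingers":1},{"dp":[38.3,-27.9,-1.7],"twist":20.7,"fingers":1},{"dp":[38.3,-27.9,-1.7],"twist":20.7,"fingers":1}]'; python3 mv.py .4975 .1112 .12 -4.7
```

```text
time_s: 1.1
tool_pos: [0.4723, -0.2471, 0.201]
tool_rot: [-180.0, -0.0, -4.4]
force: [-0.2, -0.8, 0.3]
grip_width: 0.0869
grasp_force: 0.0
t 1.1 pos [ 0.4723 -0.2471  0.201 ] rot [-180.    -0.    -4.4] F [-0.2 -0.8  0.3] dp [ -0.26 -35.92   8.13] twist 0.3
```

```bash
python3 -m jog '[{"dp":[-0.3,-35.9,1],"twist":0.3,"fingers":1},{"dp":[-0.3,-35.9,1],"twist":0.3,"fingers":1},{"dp":[-0.3,-35.9,1],"twist":0.3,"fingers":1},{"dp":[-0.3,-35.9,1],"twist":0.3,"fingers":1},{"dp":[-0.3,-35.9,1],"twist":0.3,"fingers":1},{"dp":[-0.3,-35.9,4],"twist":0.3,"fingers":1},{"dp":[-0.3,-35.9,8.1],"twist":0.3,"fingers":1},{"dp":[-0.3,-35.9,8.1],"twist":0.3,"fingers":1}]'; python3 mv.py .4975 .1112 .022 -4.7
python3 - <<'E'
from cell import env
import cv2,numpy as np
for n in("top","side"):
    c=env.read_camera(n); np.savez(f"{n}1.npz",**c)
    cv2.imwrite(f"pics/{n}1.png",cv2.resize(c["pixels"][180:300,180:340],None,fx=3,fy=3,interpolation=2))
E
```

```text
time_s: 2.1
tool_pos: [0.4937, 0.1069, 0.1171]
tool_rot: [179.9, 0.4, -4.9]
force: [0.7, -1.2, 1.4]
grip_width: 0.0868
grasp_force: 0.0
t 2.1 pos [0.4937 0.1069 0.1171] rot [179.9   0.4  -4.9] F [ 0.7 -1.2  1.4] dp [ 0.41 -0.47  9.51] twist -0.2
```

View pics/side1.png

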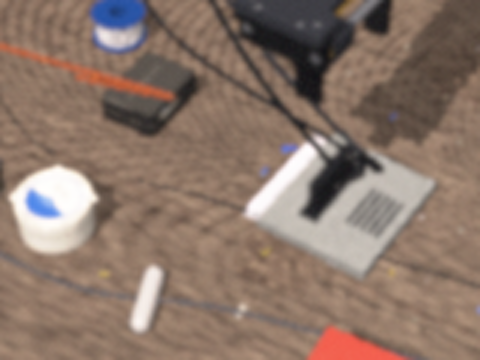

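The fingers straddle the fin along its length, with the fin from crop (312,215) to (375,165). The cables exert no force. I'll descend and grip.

```bash
python3 mv.py .4975 .1112 .021 -4.7; python3 -m jog '[{"dp":[0.2,-0.2,0],"twist":0,"fingers":1},{"dp":[0.2,-0.2,3],"twist":0,"fingers":1},{"dp":[0.2,-0.2,5],"twist":0,"fingers":1},{"dp":[0.2,-0.2,7],"twist":0,"fingers":1},{"dp":[0.2,-0.2,7],"twist":0,"fingers":1}]'; python3 mv.py .4975 .1112 .021 -4.7
```

```text
t 2.2 pos [0.497  0.1066 0.1206] rot [180.   0.  -5.] F [ 0.  -0.1  0.3] dp [ 0.01 -0.46  9.96] twist -0.3
time_s: 2.82
tool_pos: [0.4988, 0.1084, 0.05]
tool_rot: [180.0, 0.1, -5.0]
force: [-1.1, -0.1, -0.0]
grip_width: 0.0873
grasp_force: 0.0
t 2.83 pos [0.4988 0.1084 0.05  ] rot [ 1.8e+02  1.0e-01 -5.0e+00] F [-1.1 -0.1 -0. ] dp [-0.15 -0.26  2.9 ] twist -0.3
```

```bash
python3 -m jog '[{"dp":[-0.1,-0.25,1.5],"twist":0,"fingers":1},{"dp":[-0.1,-0.25,2.9],"twist":0,"fingers":1},{"dp":[-0.1,-0.25,2.9],"twist":0,"fingers":1},{"dp":[-0.1,-0.25,2.9],"twist":0,"fingers":0.6},{"dp":[-0.1,-0.25,2.9],"twist":0,"fingers":0.6},{"dp":[-0.1,-0.25,2.9],"twist":0,"fingers":0.6},{"dp":[-0.1,-0.25,2.9],"twist":0,"fingers":0.6},{"dp":[-0.1,-0.25,2.9],"twist":0,"fingers":0.6}]' 12; python3 mv.py .4975 .1112 .021 -4.7
```

```text
time_s: 3.82
tool_pos: [0.4982, 0.1116, 0.0211]
tool_rot: [180.0, -0.0, -5.0]
force: [-0.5, 0.1, -0.2]
grip_width: 0.0537
grasp_force: 0.0
t 3.83 pos [0.4982 0.1116 0.0211] rot [180.  -0.  -5.] F [-0.5  0.1 -0.2] dp [-0.07  0.04  0.01] twist -0.3
```

```bash
python3 -m jog '[{"dp":[0,0,0],"twist":0,"fingers":0.5},{"dp":[0,0,0],"twist":0,"fingers":0.5},{"dp":[0,0,0],"twist":0,"fingers":0.5},{"dp":[0,0,0],"twist":0,"fingers":0.5}]' 15; python3 mv.py .4975 .1112 .021 -4.7
```

```text
time_s: 4.32
tool_pos: [0.4981, 0.1116, 0.021]
tool_rot: [180.0, 0.0, -5.0]
force: [-0.1, 0.7, 0.0]
grip_width: 0.0434
grasp_force: 0.0
t 4.33 pos [0.4981 0.1116 0.021 ] rot [180.   0.  -5.] F [-0.1  0.7  0. ] dp [-0.06  0.05 -0.  ] twist -0.3
```

```bash
python3 - <<'E'
from cell import env
import cv2,numpy as np
from h import *
ims=[]
for n in("top","side"):
    c=env.read_camera(n); np.savez(f"{n}2.npz",**c)
    q=proj(c,env.get_obs()["tool_pos"])[0]; print(n,q)
    a=c["pixels"]; x,y=int(q[0]),int(q[1]); ims.append(cv2.resize(a[y-55:y+45,x-50:x+50],None,fx=4,fy=4,interpolation=2))
cv2.imwrite("pics/g2.png",np.hstack(ims))
E
```

```text
top [250.73820888 236.3021871 ]
side [289.54252527 241.42904898]
```

View pics/g2.png

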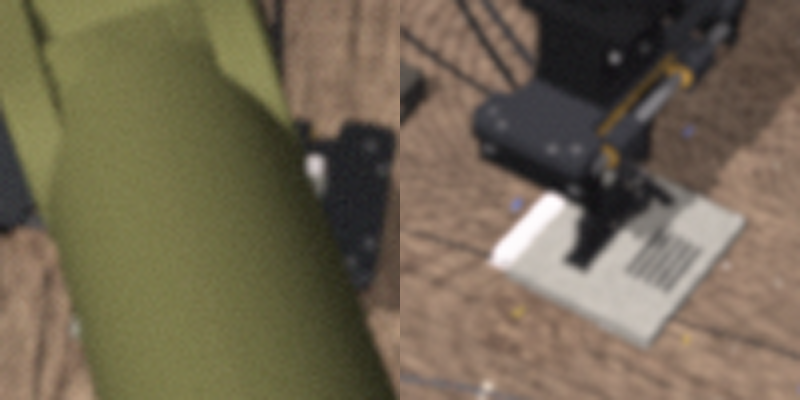

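```bash
python3 - <<'E'
from h import *
from cell import env
o=env.get_obs(); print(o["grip_width"],o["grasp_force"],o["tool_rot"])
c=load("side2.npz"); W=world(c); a=c["pixels"]; V=a.max(-1); q=(290,241)
yaw=np.radians(-5); ex=np.array([np.cos(yaw),np.sin(yaw)]); ey=np.array([-ex[1],ex[0]]); O=np.array([.4981,.1116])
for v in range(228,256,2):
    s=[]
    for u in range(278,314,3):
        P=W[v,u]; b=[(P[:2]-O)@ex*1000,(P[:2]-O)@ey*1000,P[2]*1000]; s.append("%3d,%3d,%2d%s"%(*b,"*" if V[v,u]<75 else " "))
    print(v," | ".join(s))
for y in(-.03,-.0217,0,.0217,.03): print(y,proj(c,np.r_[O+ey*y,.021])[0].round(), proj(c,np.r_[O+ey*y,.046])[0].round())
E
```

```text
0.04330676620713238 0.0 [ 1.79995853e+02  3.39388564e-04 -4.96912880e+00]
228 -26, 94,163* | -33, 93,167* | -37, 88,165* | -31, 65,142* |  28,-47,13  | -39, 52,136* |   0,-28,46* |   1,-47,28  |   8,-76, 0  |   3,-82,-1  |  -1,-91,-6  | -10,-90, 0 
230 -24, 91,154* | -33, 93,160* | -39, 90,161* | -33, 69,140* |  27,-45, 8  |   1,-17,46* |  -8,-14,55* |   0,-44,25* |  -1,-58,14  |  -1,-75, 0  |  -7,-80,-1  | -13,-86,-2 
232 -20, 84,139* | -28, 84,144* | -39, 90,155* | -11, 32,89* |  20,-34,14* |  -2,-11,46* | -10,-12,51* | -16,-15,51* |  -9,-44,23* | -10,-59,11  | -10,-75,-2  | -17,-79,-2 
234 -19, 84,132  | -28, 84,138* | -36, 86,144* | -11, 32,83* |   1, -3,44* |  -3, -9,41* |  -3,-24,29* | -21, -8,54* | -11,-41,19* | -18,-45,19* | -20,-58,10  | -27,-60,11 
236  44,-13, 2  | -27, 83,130  | -36, 85,137* |  -9, 28,71* |  -2,  2,44* |  -4, -9,35* |  -4,-22,23* |  -5,-36,12* | -11,-41,11  | -19,-43,14* | -25,-49,13  | -32,-52,14 
238  36, -2, 9  |  29, -4,12  | -36, 84,129  | -10, 30,66* |  -6,  9,45* |  -4, -9,28* |  -5,-22,16* | -22, -7,40* | -15,-35,11  | -21,-41,10  | -28,-45,10  | -33,-51, 8 
240  32,  3, 9  |  24,  1,12  |   1, 23,46  |  -3, 17,43* |  -4,  5,33* |  -7, -4,26* | -16, -3,33* | -12,-26,10  | -18,-31, 9  | -25,-33,11  | -31,-39,10  | -37,-44, 9 
242  29,  8, 7  |  21,  6,11  |   0, 27,43* |  -4, 19,38* |  -4,  5,26* |  -3,-10,11* | -10,-15,11  | -17,-18,12  | -22,-24,10  | -29,-28,11  | -36,-31,12  | -42,-36,12 
244  26, 13, 7  |  19,  9, 8  |   0, 27,36* |  -4, 19,31* |  -5,  5,19* |  -8, -2,14  | -13, -9,11  | -20,-13,12  | -26,-18,10  | -32,-22,10  | -39,-25,12  | -45,-31,11 Traceback (most recent call last):
  File "<stdin>", line 9, in <module>
ValueError: cannot convert float NaN to integer
```

The depth points put the finger tip near z≈60 mm although the reported TCP is at 21 mm. The fin (top at 46 mm) is visible where the fingers should be. I'll reopen and look closely before descending further.

```bash
python3 -m jog '[{"dp":[0,0,0],"twist":0,"fingers":1},{"dp":[0,0,0],"twist":0,"fingers":1},{"dp":[0,0,0],"twist":0,"fingers":1},{"dp":[0,0,0],"twist":0,"fingers":1},{"dp":[0,0,0],"twist":0,"fingers":1},{"dp":[0,0,0],"twist":0,"fingers":1},{"dp":[0,0,0],"twist":0,"fingers":1}]'
python3 - <<'E'
from cell import env
from h import *
c=env.read_camera("side"); np.savez("side3.npz",**c); W=world(c); o=env.get_obs()
yaw=np.radians(o["tool_rot"][2]); ex=np.array([np.cos(yaw),np.sin(yaw)]); ey=np.array([-ex[1],ex[0]]); O=o["tool_pos"][:2]
a=c["pixels"][185:265,240:340]; cv2.imwrite("pics/g3.png",cv2.resize(a,(800,640)[:1]+(600,),interpolation=2))
V=c["pixels"].max(-1).astype(int); v,u=np.mgrid[:420,:560]
b0=(W[...,:2]-O)@ex*1000; b1=(W[...,:2]-O)@ey*1000; z=W[...,2]*1000
m=(abs(b0)<16)&(b1>25)&(b1<70)&(z>18)&(z<125)&(v>150)&(v<300)
for k in np.argsort(z[m])[::6][:45]: print(u[m][k],v[m][k],b0[m][k].round(),b1[m][k].round(),z[m][k].round(),V[m][k],end=" ; ")
E
```

```text
time_s: 5.3
tool_pos: [0.4982, 0.1116, 0.021]
tool_rot: [180.0, -0.0, -5.0]
force: [-0.3, -0.1, 0.3]
grip_width: 0.0868
grasp_force: 0.0
285 249 -3.0 26.0 18.0 37 ; 283 247 1.0 28.0 25.0 70 ; 284 245 -1.0 28.0 34.0 39 ; 286 242 -6.0 27.0 47.0 28 ; 279 243 -2.0 52.0 63.0 141 ; 282 244 -11.0 52.0 65.0 98 ; 284 242 -12.0 46.0 67.0 29 ; 282 243 -11.0 53.0 69.0 57 ; 281 241 -7.0 51.0 72.0 30 ; 277 239 4.0 53.0 74.0 91 ; 282 240 -10.0 51.0 77.0 26 ; 276 237 7.0 52.0 79.0 200 ; 283 240 -14.0 54.0 82.0 25 ; 283 238 -12.0 50.0 85.0 28 ; 279 236 -3.0 54.0 89.0 25 ;
```

View pics/g3.png

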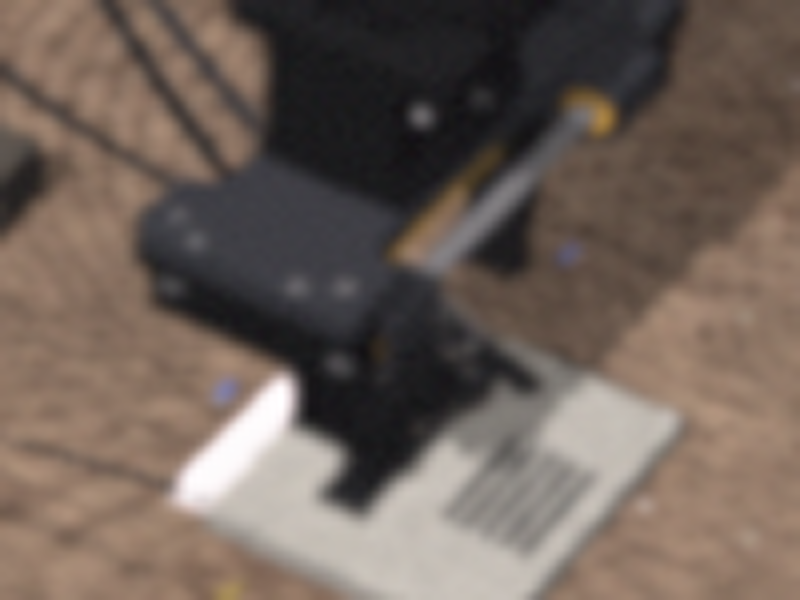

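The picture confirms it. The near finger tip, at about (330,430) in the crop, ends above the fin at z≈60 mm by depth, so reported TCP z reads about 40 mm low. I'll descend in small steps, watching force, and check by camera.

```bash
python3 -m jog '[{"dp":[0,0,1],"twist":0,"fingers":1},{"dp":[0,0,2],"twist":0,"fingers":1},{"dp":[0,0,2.6],"twist":0,"fingers":1},{"dp":[0,0,3.2],"twist":0,"fingers":1},{"dp":[0,0,3.2],"twist":0,"fingers":1}]'
python3 - <<'E'
from cell import env
from h import *
c=env.read_camera("side"); np.savez("side4.npz",**c); W=world(c); o=env.get_obs(); print(o["tool_pos"],o["force"])
yaw=np.radians(o["tool_rot"][2]); ex=np.array([np.cos(yaw),np.sin(yaw)]); ey=np.array([-ex[1],ex[0]]); O=o["tool_pos"][:2]
V=c["pixels"].max(-1).astype(int); v,u=np.mgrid[:420,:560]
b0=(W[...,:2]-O)@ex*1000; b1=(W[...,:2]-O)@ey*1000; z=W[...,2]*1000
m=(abs(b0)<16)&(b1>36)&(b1<70)&(z>16)&(z<75)&(v>150)&(v<300)
for k in np.argsort(z[m])[::4][:25]: print(u[m][k],v[m][k],b0[m][k].round(),b1[m][k].round(),z[m][k].round(),V[m][k],end=" ; ")
E
```

```text
time_s: 5.98
tool_pos: [0.4977, 0.1116, -0.0115]
tool_rot: [180.0, 0.1, -5.0]
force: [-0.3, -0.3, 0.7]
grip_width: 0.0869
grasp_force: 0.0
[ 0.49799405  0.11167691 -0.01118069] [-0.0764798   0.80781045 -0.1652159 ]
280 257 -6.0 53.0 16.0 198 ; 278 252 1.0 51.0 28.0 154 ; 283 253 -12.0 49.0 30.0 78 ; 280 252 -4.0 51.0 31.0 101 ; 280 251 -4.0 50.0 33.0 52 ; 277 249 6.0 49.0 34.0 64 ; 276 249 7.0 52.0 36.0 125 ; 283 251 -12.0 49.0 38.0 27 ; 279 249 -1.0 51.0 40.0 23 ; 282 250 -10.0 51.0 42.0 28 ; 278 248 1.0 52.0 44.0 29 ; 276 247 6.0 53.0 45.0 124 ; 282 249 -10.0 52.0 46.0 28 ; 278 246 1.0 51.0 50.0 29 ; 277 245 4.0 51.0 52.0 59 ;
```

```bash
python3 -m jog '[{"dp":[0,0,0.4],"twist":0,"fingers":1},{"dp":[0,0,0.8],"twist":0,"fingers":1},{"dp":[0,0,0.8],"twist":0,"fingers":0.6},{"dp":[0,0,0.8],"twist":0,"fingers":0.6},{"dp":[0,0,0.8],"twist":0,"fingers":0.6},{"dp":[0,0,0.8],"twist":0,"fingers":0.6},{"dp":[0,0,0.8],"twist":0,"fingers":0.6},{"dp":[0,0,0.8],"twist":0,"fingers":0.6}]' 12; python3 mv.py .498 .1116 .06 -12.5
```

```text
time_s: 7.02
tool_pos: [0.4982, 0.1115, -0.0189]
tool_rot: [180.0, -0.0, -5.0]
force: [-1.0, -0.5, 1.0]
grip_width: 0.0598
grasp_force: 12.0
t 7.03 pos [ 0.4982  0.1115 -0.0189] rot [180.  -0.  -5.] F [-1.  -0.5  1. ] dp [-0.02 -0.   -7.89] twist 7.5
```

```bash
python3 -m jog '[{"dp":[0,0,-1],"twist":0,"fingers":0.6},{"dp":[0,0,-4],"twist":0,"fingers":0.6},{"dp":[0,0,-8],"twist":0,"fingers":0.6},{"dp":[0,0,-12],"twist":7.5,"fingers":0.6},{"dp":[0,0,-12],"twist":7.5,"fingers":0.6},{"dp":[0,0,-12],"twist":7.5,"fingers":0.6}]' 15
python3 - <<'E'
from cell import env
from h import *
c=load("top0.npz"); W=world(c)
yaw=np.radians(-12.4); ex=np.array([np.cos(yaw),np.sin(yaw)]); ey=np.array([-ex[1],ex[0]]); O=np.array([.488,-.2927])
b0=(W[...,:2]-O)@ex; b1=(W[...,:2]-O)@ey; z=W[...,2]
for x0 in np.arange(.1,.24,.02):
    m=(b0>x0)&(b0<x0+.02)&(abs(b1)<.065); m2=m&(z>.012); print(x0.round(2),m.sum(),m2.sum(),z[m].max().round(3), b1[m2].round(2)[:3])
# gripping tool-tool transform: measure panel tilt from side view
c=env.read_camera("side"); np.savez("side5.npz",**c); W=world(c); o=env.get_obs(); print(o["tool_pos"],o["tool_rot"])
yaw=np.radians(o["tool_rot"][2]); ex=np.array([np.cos(yaw),np.sin(yaw)]); ey=np.array([-ex[1],ex[0]]); T=o["tool_pos"]
b0=(W[...,:2]-T[:2])@ex; b1=(W[...,:2]-T[:2])@ey; z=W[...,2]-T[2]
a=c["pixels"]; S=cv2.cvtColor(a,cv2.COLOR_BGR2HSV)[...,1]
m=(abs(b0)<.075)&(abs(b1)<.06)&(abs(z-.03)<.035)&(S<70)&(a.max(-1)>110)
for x0 in np.arange(-.075,.07,.01):
    k=m&(b0>=x0)&(b0<x0+.01); 
    if k.sum()>4: print(x0.round(3),k.sum(),(np.median(z[k])*1000).round(1))
E
```

```text
time_s: 7.78
tool_pos: [0.4975, 0.1114, 0.1005]
tool_rot: [180.0, 0.0, -12.4]
force: [0.3, -0.0, -2.3]
grip_width: 0.06
grasp_force: 15.0
0.1 479 0 0.008 []
0.12 548 0 0.006 []
0.14 531 0 0.007 []
0.16 539 0 0.007 []
0.18 869 350 0.169 [-0.05 -0.05 -0.05]
0.2 1182 974 0.201 [-0.06 -0.06 -0.05]
0.22 596 451 0.209 [-0.06 -0.06 -0.04]
[0.49695253 0.11133057 0.09981021] [ 1.79945156e+02  1.24215792e-01 -1.24154282e+01]
-0.075 140 28.1
-0.065 163 30.8
-0.055 169 30.7
-0.045 157 30.7
-0.035 157 30.6
-0.025 157 30.9
-0.015 119 30.5
-0.005 47 30.6
0.005 46 30.7
0.015 51 30.8
0.025 53 30.2
0.035 22 23.5
0.045 41 22.7
```

```bash
python3 mv.py .52 -.2 .13 -12.4;  python3 mv.py .6003 -.3174 .13 -12.4
```

```text
t 7.83 pos [0.497  0.1113 0.0998] rot [ 1.799e+02  1.000e-01 -1.240e+01] F [-0.4 -0.2 -2.5] dp [ 8.94 29.91 -3.01] twist -0.0
t 7.83 pos [0.497  0.1113 0.0998] rot [ 1.799e+02  1.000e-01 -1.240e+01] F [-0.4 -0.2 -2.5] dp [19.3  39.65 -3.02] twist -0.0
```

```bash
python3 -m jog '[{"dp":[1,4,-3],"twist":0,"fingers":0.6},{"dp":[3,9,-3],"twist":0,"fingers":0.6},{"dp":[5,14,-3],"twist":0,"fingers":0.6},{"dp":[7,19,-3],"twist":0,"fingers":0.6},{"dp":[9,24,-3],"twist":0,"fingers":0.6},{"dp":[11,29,-3],"twist":0,"fingers":0.6},{"dp":[14,34,-3],"twist":0,"fingers":0.6},{"dp":[17,38,-3],"twist":0,"fingers":0.6}]'; python3 mv.py .6003 -.3174 .05 -12.4
```

```text
time_s: 8.82
tool_pos: [0.5808, -0.2986, 0.1287]
tool_rot: [-180.0, 0.2, -12.5]
force: [0.0, -0.0, -1.1]
grip_width: 0.0594
grasp_force: 15.0
t 8.82 pos [ 0.5808 -0.2986  0.1287] rot [-180.     0.2  -12.5] F [ 0.  -0.  -1.1] dp [2.34 1.41 7.86] twist -0.1
```

```bash
python3 -m jog '[{"dp":[2.0,1.2,0],"twist":0,"fingers":0.6},{"dp":[2.0,1.2,2],"twist":0,"fingers":0.6},{"dp":[2.0,1.2,5],"twist":0,"fingers":0.6},{"dp":[2.0,1.2,8],"twist":0,"fingers":0.6},{"dp":[2.0,1.2,8],"twist":0,"fingers":0.6},{"dp":[2.0,1.2,8],"twist":0,"fingers":0.6}]' 10
cat > look.py <<'E'
from cell import env
from h import *
import sys
yaw=np.radians(-12.4); ex=np.array([np.cos(yaw),np.sin(yaw)]); ey=np.array([-ex[1],ex[0]]); O=np.array([.488,-.2927])
o=env.get_obs(); T=o["tool_pos"]; t=np.array([(T[:2]-O)@ex,(T[:2]-O)@ey,T[2]])*1000
print("t",o["time_s"],"tool in base",t.round(1),o["tool_rot"].round(1),"F base",((o["force"][:2]@np.c_[ex,ey]).round(1)),o["force"][2].round(1),o["grip_width"].round(4))
for n in ("side","top"):
    c=env.read_camera(n); np.savez(f"last_{n}.npz",**c); W=world(c); b=np.stack([(W[...,:2]-O)@ex,(W[...,:2]-O)@ey,W[...,2]],-1)*1000
    a=c["pixels"]; hsv=cv2.cvtColor(a,cv2.COLOR_BGR2HSV); S=hsv[...,1]; V=hsv[...,2]
    m=(abs(b[...,0]-t[0])<85)&(abs(b[...,1]-t[1])<62)&(b[...,2]>10)&(b[...,2]<110)&(S<60)&(V>95)
    k,l,s,_=cv2.connectedComponentsWithStats(m.astype(np.uint8)); 
    P=b[m]; 
    # robust plane: z=p0+p1*x+p2*y on grey body
    q=P[P[:,0]<t[0]+30]; w=np.ones(len(q),bool)
    for _ in range(6):
        A=np.c_[np.ones(w.sum()),q[w][:,0]-t[0],q[w][:,1]-t[1]]; p=np.linalg.lstsq(A,q[w][:,2],rcond=None)[0]
        w=abs(q[:,2]-np.c_[np.ones(len(q)),q[:,0]-t[0],q[:,1]-t[1]]@p)<3
    q=q[w]; print(n,len(q),"ztop@tool-tool",round(p[0]-t[2],1),"ztop",round(p[0],1),"tilt(+=edge up)",round(-np.arctan(p[1]),3),"y-slope",p[2].round(3),"x rel",np.percentile(q[:,0]-t[0],[.5,99.5]).round(1),"y",np.percentile(q[:,1],[.5,99.5]).round(1))
    g=P[(P[:,2]<(p[0]+p[1]*(P[:,0]-t[0])-5))&(P[:,2]>(p[0]+p[1]*(P[:,0]-t[0])-12))&(P[:,0]>t[0]+33)]
    if len(g)>10: print("  tongue x",np.percentile(g[:,0],[2,50,98]).round(1),"z",np.median(g[:,2]).round(1),"y",np.percentile(g[:,1],[2,98]).round(1))
E
python3 look.py
```

```text
time_s: 9.57
tool_pos: [0.599, -0.3112, 0.0511]
tool_rot: [-180.0, 0.0, -12.4]
force: [-0.1, -0.4, -1.5]
grip_width: 0.0597
grasp_force: 10.0Traceback (most recent call last):
  File "look.py", line 6, in <module>
    print("t",o["time_s"],"tool in base",t.round(1),o["tool_rot"].round(1),"F base",((o["force"][:2]@np.c_[ex,ey]).round(1)),o["force"][2].round(1),o["grip_width"].round(4))
                                                                                                                                                    ^^^^^^^^^^^^^^^^^^^^^
AttributeError: 'float' object has no attribute 'round'
```

```bash
sed -i 's/,o\["grip_width"\].round(4)//' look.py; python3 look.py
```

```text
t 9.575 tool in base [112.4   5.8  51.1] [-180.     0.   -12.4] F base [-0.  -0.4] -1.5
side 495 ztop@tool-tool 30.3 ztop 81.4 tilt(+=edge up) -0.012 y-slope -0.001 x rel [-70.6  27.7] y [-53.5  66.6]
  tongue x [152.3 160.7 166.2] z 73.3 y [-12.9  60.5]
top 1538 ztop@tool-tool 31.9 ztop 83.0 tilt(+=edge up) -0.007 y-slope -0.001 x rel [-67.   -5.4] y [-52.4  66.4]
```

```bash
python3 -m jog '[{"dp":[0.2,0.6,0],"twist":0,"fingers":0.6},{"dp":[0.2,0.6,0.7],"twist":0,"fingers":0.6},{"dp":[0.2,0.6,1.4],"twist":0,"fingers":0.6},{"dp":[0.2,0.6,1.6],"twist":0,"fingers":0.6},{"dp":[0.2,0.6,1.8],"twist":0,"fingers":0.6},{"dp":[0.2,0.6,1.8],"twist":0,"fingers":0.6}]' 8
python3 -m jog '[{"dp":[0,0,0.2],"twist":0,"fingers":0.6},{"dp":[0,0,0.3],"twist":0,"fingers":0.6},{"dp":[0,0,0.3],"twist":0,"fingers":0.6}]'
```

```text
time_s: 10.42
tool_pos: [0.5998, -0.3183, 0.0331]
tool_rot: [-180.0, -0.0, -12.5]
force: [-0.5, 0.5, -0.9]
grip_width: 0.0597
grasp_force: 8.0
time_s: 10.8
tool_pos: [0.6007, -0.3186, 0.0307]
tool_rot: [180.0, -0.1, -12.5]
force: [2.3, -0.7, 1.2]
grip_width: 0.0602
grasp_force: 8.0
```

Contact with the lip at about 3 N. I'll keep lowering slowly to tilt the panel.

```bash
python3 -m jog '[{"dp":[0,0,0.1],"twist":0,"fingers":0.6},{"dp":[0,0,0.2],"twist":0,"fingers":0.6},{"dp":[0,0,0.3],"twist":0,"fingers":0.6},{"dp":[0,0,0.4],"twist":0,"fingers":0.6},{"dp":[0,0,0.4],"twist":0,"fingers":0.6}]'; python3 look.py
```

```text
time_s: 11.42
tool_pos: [0.5997, -0.3185, 0.026]
tool_rot: [180.0, -0.0, -12.5]
force: [2.8, -0.2, 1.9]
grip_width: 0.0598
grasp_force: 8.0
t 11.425 tool in base [114.6  -1.2  26. ] [180.   -0.  -12.5] F base [2.7 0.4] 1.9
side 438 ztop@tool-tool 30.1 ztop 56.0 tilt(+=edge up) 0.176 y-slope -0.002 x rel [-72.6  28.8] y [-62.4  59.7]
  tongue x [151.5 158.4 182.2] z 40.9 y [-30.1  53.7]
top 1439 ztop@tool-tool 31.4 ztop 57.4 tilt(+=edge up) 0.178 y-slope -0.001 x rel [-70.2  -7.7] y [-59.   60.4]
```

```bash
python3 -m jog '[{"dp":[0,0,0.1],"twist":0,"fingers":0.6},{"dp":[0,0,0.2],"twist":0,"fingers":0.6},{"dp":[0,0,0.3],"twist":0,"fingers":0.6},{"dp":[0,0,0.4],"twist":0,"fingers":0.6},{"dp":[0,0,0.5],"twist":0,"fingers":0.6},{"dp":[0,0,0.55],"twist":0,"fingers":0.6},{"dp":[0,0,0.55],"twist":0,"fingers":0.6}]'; python3 look.py
```

```text
time_s: 12.4
tool_pos: [0.5996, -0.3184, 0.0205]
tool_rot: [-180.0, 0.0, -12.5]
force: [3.3, -0.7, 1.4]
grip_width: 0.0599
grasp_force: 8.0
t 12.4 tool in base [114.6  -1.1  20.5] [-180.     0.   -12.5] F base [ 3.4 -0. ] 1.4
side 403 ztop@tool-tool 30.2 ztop 50.6 tilt(+=edge up) 0.293 y-slope -0.0 x rel [-72.9  28.8] y [-61.4  59.5]
  tongue x [152.2 156.  188.1] z 29.5 y [-35.8  50.6]
top 1365 ztop@tool-tool 31.7 ztop 52.2 tilt(+=edge up) 0.293 y-slope -0.001 x rel [-69.9  -7.9] y [-58.6  60.3]
```

Tilt is 0.293 rad. I'll lift, move back over the opening, and lower until the tongue is in front of the groove.

```bash
python3 -m jog '[{"dp":[0,0,-2],"twist":0,"fingers":0.6},{"dp":[0,0,-5],"twist":0,"fingers":0.6},{"dp":[-2,0,-5],"twist":0,"fingers":0.6},{"dp":[-5,0,-5],"twist":0,"fingers":0.6},{"dp":[-8,0,-5],"twist":0,"fingers":0.6},{"dp":[-10.5,0,-5],"twist":0,"fingers":0.6},{"dp":[-11.4,0,-5],"twist":0,"fingers":0.6},{"dp":[-11.4,0,-5],"twist":0,"fingers":0.6}]' 14
python3 -m jog '[{"dp":[0,0,0],"twist":0,"fingers":0.6},{"dp":[0,0,0],"twist":0,"fingers":0.6}]'; python3 look.py
```

```text
time_s: 13.5
tool_pos: [0.488, -0.294, 0.0709]
tool_rot: [180.0, 0.0, -12.5]
force: [-1.2, 0.6, -1.6]
grip_width: 0.0602
grasp_force: 14.0
time_s: 13.75
tool_pos: [0.4892, -0.2937, 0.0705]
tool_rot: [-180.0, -0.0, -12.4]
force: [0.4, 0.1, -0.8]
grip_width: 0.0597
grasp_force: 14.0
t 13.75 tool in base [ 1.3 -0.7 70.5] [-180.    -0.   -12.4] F base [0.4 0.2] -0.8
side 150 ztop@tool-tool 27.0 ztop 97.5 tilt(+=edge up) 0.386 y-slope -0.016 x rel [-35.5  24.6] y [-58.7  60.5]
top 236 ztop@tool-tool 35.4 ztop 105.9 tilt(+=edge up) 0.097 y-slope -0.004 x rel [-37.9 -16.3] y [-57.3  60.1]
```

```bash
sed -i 's/(b\[...,2\]<110)/(b[...,2]<t[2]+70)\&(b[...,2]>t[2])/' look.py; python3 look.py
```

```text
t 13.85 tool in base [ 1.  -0.8 70.4] [-180.     0.   -12.4] F base [ 1.2 -0.2] -1.1
side 470 ztop@tool-tool 30.1 ztop 100.4 tilt(+=edge up) 0.297 y-slope -0.0 x rel [-72.1  28.5] y [-60.5  60.7]
  tongue x [36.6 41.5 46. ] z 79.8 y [-15.5  53.2]
top 1495 ztop@tool-tool 31.5 ztop 101.9 tilt(+=edge up) 0.295 y-slope -0.001 x rel [-70.1 -16.5] y [-58.5  60.4]
```

```bash
python3 -m jog '[{"dp":[0,0,1],"twist":0,"fingers":0.6},{"dp":[0,0,2],"twist":0,"fingers":0.6},{"dp":[0,0,2.6],"twist":0,"fingers":0.6},{"dp":[0,0,3.0],"twist":0,"fingers":0.6},{"dp":[0,0,3.3],"twist":0,"fingers":0.6},{"dp":[0,0,3.3],"twist":0,"fingers":0.6},{"dp":[0,0,3.3],"twist":0,"fingers":0.6}]'; python3 look.py
```

```text
time_s: 14.82
tool_pos: [0.4886, -0.294, 0.0379]
tool_rot: [180.0, -0.0, -12.5]
force: [-0.7, 0.1, -1.9]
grip_width: 0.0599
grasp_force: 14.0
t 14.825 tool in base [ 0.9 -1.1 37.9] [180.   -0.  -12.5] F base [-0.7 -0. ] -1.9
side 466 ztop@tool-tool 30.1 ztop 68.0 tilt(+=edge up) 0.291 y-slope -0.004 x rel [-72.7  29.5] y [-61.3  59.1]
  tongue x [35.5 41.5 50.1] z 47.1 y [-18.5  55. ]
top 1370 ztop@tool-tool 31.9 ztop 69.7 tilt(+=edge up) 0.292 y-slope -0.0 x rel [-69.8 -17.2] y [-58.6  60.2]
```

```bash
python3 -m jog '[{"dp":[0,0,0.12],"twist":0,"fingers":0.6},{"dp":[0.3,0,0.12],"twist":0,"fingers":0.6},{"dp":[0.6,0,0.12],"twist":0,"fingers":0.6},{"dp":[0.8,0,0.12],"twist":0,"fingers":0.6},{"dp":[1.0,0,0.12],"twist":0,"fingers":0.6},{"dp":[1.0,0,0.12],"twist":0,"fingers":0.6}]'; python3 look.py
```

```text
time_s: 15.68
tool_pos: [0.4983, -0.296, 0.0363]
tool_rot: [-180.0, -0.0, -12.5]
force: [-0.2, 0.4, -0.6]
grip_width: 0.06
grasp_force: 14.0
t 15.675 tool in base [10.8 -1.  36.3] [-180.    -0.   -12.5] F base [-0.3  0.4] -0.6
side 467 ztop@tool-tool 30.1 ztop 66.4 tilt(+=edge up) 0.292 y-slope -0.002 x rel [-72.4  28.8] y [-61.3  59.7]
  tongue x [47.3 49.4 50.6] z 47.4 y [-6.2 49.3]
top 1368 ztop@tool-tool 32.0 ztop 68.3 tilt(+=edge up) 0.287 y-slope -0.002 x rel [-70.  -16.6] y [-58.6  60.3]
```

```bash
python3 -m jog '[{"dp":[0.15,0,0],"twist":0,"fingers":0.6},{"dp":[0.3,0,0],"twist":0,"fingers":0.6},{"dp":[0.45,0,0],"twist":0,"fingers":0.6},{"dp":[0.45,0,0],"twist":0,"fingers":0.6}]'; python3 -m jog '[{"dp":[0.1,0,0],"twist":0,"fingers":0.6},{"dp":[0.2,0,0],"twist":0,"fingers":0.6},{"dp":[0.2,0,0],"twist":0,"fingers":0.6}]'; python3 mv.py .4983 -.296 .0363 -12.5
```

```text
time_s: 16.27
tool_pos: [0.5027, -0.2969, 0.0363]
tool_rot: [-180.0, -0.0, -12.5]
force: [-0.7, 0.0, -1.2]
grip_width: 0.0598
grasp_force: 14.0
time_s: 16.65
tool_pos: [0.5036, -0.2973, 0.0362]
tool_rot: [-180.0, 0.1, -12.5]
force: [-3.3, 0.4, 1.4]
grip_width: 0.0601
grasp_force: 14.0
t 16.65 pos [ 0.5036 -0.2973  0.0362] rot [-1.80e+02  1.00e-01 -1.25e+01] F [-3.3  0.4  1.4] dp [-0.55 -0.01 -0.01] twist 0.0
```

```bash
python3 -m jog '[{"dp":[0,0,-0.08],"twist":0,"fingers":0.6},{"dp":[0,0,-0.08],"twist":0,"fingers":0.6},{"dp":[0.1,0,-0.08],"twist":0,"fingers":0.6},{"dp":[0.1,0,-0.08],"twist":0,"fingers":0.6}]'; python3 look.py
```

```text
time_s: 17.15
tool_pos: [0.5039, -0.2973, 0.0368]
tool_rot: [-180.0, 0.2, -12.5]
force: [-5.5, 1.0, 0.0]
grip_width: 0.0597
grasp_force: 14.0
t 17.15 tool in base [16.5 -1.1 36.8] [-180.     0.2  -12.5] F base [-5.6 -0.2] 0.0
side 452 ztop@tool-tool 30.2 ztop 66.9 tilt(+=edge up) 0.303 y-slope 0.001 x rel [-72.  28.] y [-61.4  59.5]
top 1403 ztop@tool-tool 32.1 ztop 68.9 tilt(+=edge up) 0.295 y-slope 0.001 x rel [-70.1 -15.1] y [-58.4  60.3]
```

The tongue is home: about 5 N of push stops hard at the groove bottom, with tilt about 0.30. I'll lower along the arc, keeping a slight forward push.

```bash
python3 -m jog '[{"dp":[0,0,0],"twist":0,"fingers":0.6},{"dp":[-0.1,0,0.1],"twist":0,"fingers":0.6},{"dp":[-0.2,0,0.2],"twist":0,"fingers":0.6},{"dp":[-0.3,0,0.3],"twist":0,"fingers":0.6},{"dp":[-0.3,0,0.3],"twist":0,"fingers":0.6}]' 8; python3 look.py
```

```text
time_s: 17.88
tool_pos: [0.5036, -0.2973, 0.0346]
tool_rot: [180.0, -0.1, -12.5]
force: [-0.0, 0.2, -0.3]
grip_width: 0.0601
grasp_force: 8.0
t 17.875 tool in base [16.2 -1.1 34.6] [ 1.80e+02 -1.00e-01 -1.25e+01] F base [-0.1  0.2] -0.3
side 455 ztop@tool-tool 29.9 ztop 64.5 tilt(+=edge up) 0.293 y-slope -0.002 x rel [-73.1  27.9] y [-61.7  59.4]
top 1354 ztop@tool-tool 31.8 ztop 66.3 tilt(+=edge up) 0.285 y-slope -0.002 x rel [-70.2 -16.2] y [-58.8  59.7]
```

```bash
python3 -m jog '[{"dp":[0.1,0,0],"twist":0,"fingers":0.6},{"dp":[0.2,0,0],"twist":0,"fingers":0.6},{"dp":[0.2,0,0],"twist":0,"fingers":0.6}]'; python3 look.py
```

```text
time_s: 18.35
tool_pos: [0.5033, -0.2972, 0.0342]
tool_rot: [180.0, 0.2, -12.5]
force: [-4.7, 1.1, 4.1]
grip_width: 0.0599
grasp_force: 8.0
t 18.35 tool in base [15.9 -1.1 34.2] [180.    0.2 -12.5] F base [-4.8  0.1] 4.1
side 464 ztop@tool-tool 30.1 ztop 64.3 tilt(+=edge up) 0.284 y-slope -0.002 x rel [-72.3  27.7] y [-61.6  60. ]
top 1379 ztop@tool-tool 31.9 ztop 66.1 tilt(+=edge up) 0.281 y-slope 0.001 x rel [-70.3 -15.4] y [-58.5  60.5]
```

```bash
python3 -m jog '[{"dp":[-0.08,0,0.08],"twist":0,"fingers":0.6},{"dp":[-0.16,0,0.16],"twist":0,"fingers":0.6},{"dp":[-0.24,0,0.24],"twist":0,"fingers":0.6},{"dp":[-0.24,0,0.24],"twist":0,"fingers":0.6}]'; python3 look.py
```

```text
time_s: 18.95
tool_pos: [0.5018, -0.2968, 0.0316]
tool_rot: [180.0, 0.0, -12.5]
force: [-4.9, 1.1, 3.6]
grip_width: 0.0602
grasp_force: 8.0
t 18.95 tool in base [14.3 -1.1 31.6] [180.    0.  -12.5] F base [-5.   0.1] 3.6
side 490 ztop@tool-tool 30.5 ztop 62.1 tilt(+=edge up) 0.231 y-slope -0.005 x rel [-72.9  29. ] y [-60.6  59.4]
top 1387 ztop@tool-tool 32.0 ztop 63.6 tilt(+=edge up) 0.229 y-slope 0.001 x rel [-70.6 -15.9] y [-58.7  60.4]
```

```bash
python3 -m jog '[{"dp":[-0.07,0,0.08],"twist":0,"fingers":0.6},{"dp":[-0.15,0,0.16],"twist":0,"fingers":0.6},{"dp":[-0.22,0,0.24],"twist":0,"fingers":0.6},{"dp":[-0.22,0,0.24],"twist":0,"fingers":0.6}]'; python3 look.py
```

```text
time_s: 19.55
tool_pos: [0.5004, -0.2965, 0.0292]
tool_rot: [180.0, -0.0, -12.5]
force: [-2.0, 0.2, -0.1]
grip_width: 0.0607
grasp_force: 8.0
t 19.55 tool in base [12.9 -1.  29.2] [180.   -0.  -12.5] F base [-2.  -0.2] -0.1
side 501 ztop@tool-tool 31.1 ztop 60.4 tilt(+=edge up) 0.174 y-slope -0.006 x rel [-73.   29.1] y [-60.2  59.8]
top 1373 ztop@tool-tool 32.3 ztop 61.5 tilt(+=edge up) 0.18 y-slope -0.002 x rel [-70.2 -15.9] y [-58.7  60.2]
```

```bash
python3 -m jog '[{"dp":[0.05,0,0.05],"twist":0,"fingers":0.6},{"dp":[0,0,0.12],"twist":0,"fingers":0.6},{"dp":[0,0,0.12],"twist":0,"fingers":0.6}]'; python3 look.py
```

```text
time_s: 20.02
tool_pos: [0.5002, -0.2965, 0.029]
tool_rot: [180.0, -0.0, -12.5]
force: [-4.3, 1.5, 6.6]
grip_width: 0.0598
grasp_force: 8.0
t 20.025 tool in base [12.8 -1.1 29. ] [180.   -0.  -12.5] F base [-4.5  0.5] 6.6
side 509 ztop@tool-tool 30.9 ztop 59.8 tilt(+=edge up) 0.174 y-slope -0.001 x rel [-73.   29.7] y [-61.2  59.6]
top 1367 ztop@tool-tool 32.4 ztop 61.4 tilt(+=edge up) 0.173 y-slope 0.001 x rel [-70.5 -16.2] y [-58.6  60.2]
```

The latch is met at 0.17 rad (Fz rises). I'll ease off and release, then press near the free edge with closed fingers.

```bash
python3 -m jog '[{"dp":[0,0,-0.1],"twist":0,"fingers":0.6},{"dp":[0,0,-0.1],"twist":0,"fingers":0.6},{"dp":[0,0,-0.1],"twist":0,"fingers":0.9},{"dp":[0,0,-0.1],"twist":0,"fingers":0.9},{"dp":[0,0,-0.1],"twist":0,"fingers":0.9},{"dp":[0,0,-1],"twist":0,"fingers":0.9},{"dp":[0,0,-4],"twist":0,"fingers":0.9},{"dp":[0,0,-5.5],"twist":0,"fingers":0.9}]'; python3 - <<'E'
from cell import env
from h import *
ims=[]
for n in("top","side"):
    c=env.read_camera(n); np.savez(f"r_{n}.npz",**c); q=proj(c,[.488,-.2927,.05])[0].astype(int); ims.append(cv2.resize(c["pixels"][q[1]-50:q[1]+50,q[0]-50:q[0]+50],None,fx=4,fy=4,interpolation=2))
cv2.imwrite("pics/r.png",np.hstack(ims))
E
python3 look.py
```

```text
time_s: 21.12
tool_pos: [0.5012, -0.2969, 0.0853]
tool_rot: [179.9, -0.2, -12.5]
force: [-0.2, -0.7, 0.6]
grip_width: 0.0785
grasp_force: 0.0
t 21.225 tool in base [14.2 -1.5 85.5] [179.9  -0.2 -12.5] F base [0.2 0.1] 0.1
side 5 ztop@tool-tool -69.5 ztop 16.0 tilt(+=edge up) -0.21 y-slope 2.351 x rel [-13.2   4.9] y [28.8 46.8]Traceback (most recent call last):
  File "look.py", line 18, in <module>
    q=q[w]; print(n,len(q),"ztop@tool-tool",round(p[0]-t[2],1),"ztop",round(p[0],1),"tilt(+=edge up)",round(-np.arctan(p[1]),3),"y-slope",p[2].round(3),"x rel",np.percentile(q[:,0]-t[0],[.5,99.5]).round(1),"y",np.percentile(q[:,1],[.5,99.5]).round(1))
                                                                                                                                                                ~~~~~~~~~~~~~^^^^^^^^^^^^^^^^^^^^^^^
    return _quantile_unchecked(
        a, q, axis, out, overwrite_input, method, keepdims, weights)
    return _ureduce(a,
                    func=_quantile_ureduce_func,
    ...<5 lines>...
                    overwrite_input=overwrite_input,
                    method=method)
    r = func(a, **kwargs)
    result = _quantile(arr,
                       quantiles=q,
    ...<2 lines>...
                       out=out,
                       weights=wgt)
    slices_having_nans = np.isnan(arr[-1, ...])
                                  ~~~^^^^^^^^^
IndexError: index -1 is out of bounds for axis 0 with size 0
```

View pics/r.png

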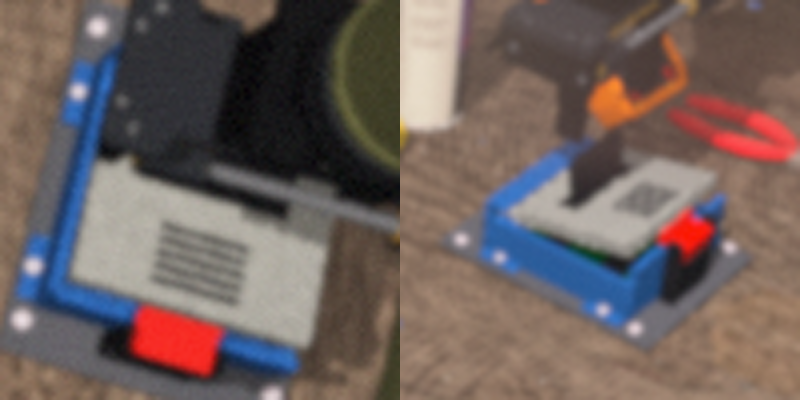

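The panel rests in the groove with its free edge on the latch slope (red latch at (175,340) in the left half). Next: fingers shut, move to x_b ≈ -42 mm, and press down.

```bash
python3 -m jog '[{"dp":[0,0,-1],"twist":0,"fingers":0},{"dp":[-3,0,-1],"twist":0,"fingers":0},{"dp":[-5.6,-0.1,-1],"twist":0,"fingers":0},{"dp":[-5.6,-0.1,-1],"twist":0,"fingers":0},{"dp":[-5.6,-0.1,1],"twist":0,"fingers":0},{"dp":[-5.6,-0.1,3],"twist":0,"fingers":0},{"dp":[-5.6,-0.1,4.5],"twist":0,"fingers":0},{"dp":[-5.6,-0.1,4.5],"twist":0,"fingers":0}]' 10; python3 - <<'E'
from cell import env
import numpy as np
o=env.get_obs();T=o["tool_pos"]; y=np.radians(-12.4); d=T[:2]-[.488,-.2927]; print(d@[np.cos(y),np.sin(y)],d@[-np.sin(y),np.cos(y)])
E
```

```text
time_s: 22.32
tool_pos: [0.4452, -0.2827, 0.0369]
tool_rot: [-179.9, 0.1, -12.4]
force: [0.1, 0.1, 0.1]
grip_width: 0.0062
grasp_force: 0.0
-0.043958247436584885 0.0005781946890708548
```

```bash
python3 -m jog '[{"dp":[0.15,0,0.3],"twist":0,"fingers":0},{"dp":[0.15,0,0.5],"twist":0,"fingers":0},{"dp":[0.15,0,0.6],"twist":0,"fingers":0},{"dp":[0.15,0,0.7],"twist":0,"fingers":0},{"dp":[0.15,0,0.7],"twist":0,"fingers":0}]'; python3 -m jog '[{"dp":[0,0,0.1],"twist":0,"fingers":0},{"dp":[0,0,0.2],"twist":0,"fingers":0},{"dp":[0,0,0.2],"twist":0,"fingers":0}]'
```

```text
time_s: 22.95
tool_pos: [0.4474, -0.284, 0.0316]
tool_rot: [180.0, -0.1, -12.5]
force: [0.7, 0.2, 4.6]
grip_width: 0.0004
grasp_force: 1.9
time_s: 23.32
tool_pos: [0.4468, -0.2838, 0.029]
tool_rot: [180.0, 0.0, -12.5]
force: [-0.8, -1.1, 2.4]
grip_width: 0.001
grasp_force: 1.8
```

```bash
for i in 1; do python3 -m jog '[{"dp":[0,0,0.1],"twist":0,"fingers":0},{"dp":[0,0,0.2],"twist":0,"fingers":0},{"dp":[0,0,0.3],"twist":0,"fingers":0},{"dp":[0,0,0.4],"twist":0,"fingers":0}]'; done; python3 -m jog '[{"dp":[0,0,0.1],"twist":0,"fingers":0},{"dp":[0,0,0.2],"twist":0,"fingers":0},{"dp":[0,0,0.3],"twist":0,"fingers":0},{"dp":[0,0,0.4],"twist":0,"fingers":0}]'
```

```text
time_s: 23.82
tool_pos: [0.4467, -0.2833, 0.0247]
tool_rot: [-180.0, 0.0, -12.5]
force: [-1.0, 0.5, -0.2]
grip_width: 0.0005
grasp_force: 0.5
time_s: 24.32
tool_pos: [0.447, -0.2836, 0.0211]
tool_rot: [180.0, 0.0, -12.5]
force: [-1.5, 0.3, 1.4]
grip_width: 0.0004
grasp_force: 0.5
```

```bash
cat > pan.py <<'E'
from cell import env
from h import *
yaw=np.radians(-12.4); ex=np.array([np.cos(yaw),np.sin(yaw)]); ey=np.array([-ex[1],ex[0]]); O=np.array([.488,-.2927])
for n in ("side","top"):
    c=env.read_camera(n); np.savez(f"last_{n}.npz",**c); W=world(c); b=np.stack([(W[...,:2]-O)@ex,(W[...,:2]-O)@ey,W[...,2]],-1)*1000
    hsv=cv2.cvtColor(c["pixels"],cv2.COLOR_BGR2HSV); H,S,V=[hsv[...,i] for i in range(3)]
    q=b[(b[...,0]>-90)&(b[...,0]<45)&(abs(b[...,1])<70)&(b[...,2]>42)&(b[...,2]<95)&(S<60)&(V>95)]
    p=np.zeros(3); w=np.ones(len(q),bool)
    for _ in range(8):
        p=np.linalg.lstsq(np.c_[np.ones(w.sum()),q[w][:,:2]],q[w][:,2],rcond=None)[0]; w=abs(q[:,2]-np.c_[np.ones(len(q)),q[:,:2]]@p)<3
    q=q[w]; r=cv2.minAreaRect(q[:,:2].astype(np.float32)); print(n,len(q),"z at x=-60,0,40",(p[0]+p[1]*np.array([-60,0,40])).round(1),"tilt",-p[1].round(3),"yslope",p[2].round(3),"x",np.percentile(q[:,0],[1,99]).round(1),"y",np.percentile(q[:,1],[1,99]).round(1),"rect",np.round(r[1],1),round(r[2],1))
    R=b[((H<8)|(H>172))&(S>150)&(abs(b[...,1])<30)&(b[...,0]<-30)&(b[...,0]>-110)&(b[...,2]>40)]
    if len(R): print("  latch x",np.percentile(R[:,0],[2,50,98]).round(1),"z",np.percentile(R[:,2],[2,50,98]).round(1))
E
python3 pan.py
```

```text
side 386 z at x=-60,0,40 [58.8 54.8 52.1] tilt 0.066 yslope 0.005 x [-62.8  41.9] y [-61.   58.6] rect [124.  109.1] 89.0
  latch x [-87.3 -80.3 -64.9] z [41.3 56.1 63.5]
top 340 z at x=-60,0,40 [61.3 56.8 53.9] tilt 0.074 yslope -0.007 x [-52.8  44.7] y [-35.1  60.3] rect [98.7 98.4] 0.2
  latch x [-85.1 -77.7 -67.3] z [ 49.9  57.7 143.5]
```

Tilt is down to 0.07 and the latch is being driven back. I'll keep pressing.

```bash
python3 -m jog '[{"dp":[0,0,0.1],"twist":0,"fingers":0},{"dp":[0,0,0.2],"twist":0,"fingers":0},{"dp":[0,0,0.3],"twist":0,"fingers":0},{"dp":[0,0,0.4],"twist":0,"fingers":0},{"dp":[0,0,0.4],"twist":0,"fingers":0}]';  python3 -m jog '[{"dp":[0,0,0.1],"twist":0,"fingers":0},{"dp":[0,0,0.2],"twist":0,"fingers":0},{"dp":[0,0,0.25],"twist":0,"fingers":0},{"dp":[0,0,0.25],"twist":0,"fingers":0}]'; python3 pan.py
```

```text
time_s: 25.05
tool_pos: [0.4471, -0.2837, 0.017]
tool_rot: [180.0, -0.0, -12.5]
force: [-0.8, 0.3, 0.2]
grip_width: 0.0003
grasp_force: 0.0
time_s: 25.55
tool_pos: [0.447, -0.2836, 0.0146]
tool_rot: [180.0, 0.0, -12.5]
force: [-0.3, 0.5, 0.4]
grip_width: 0.0002
grasp_force: 0.0
side 348 z at x=-60,0,40 [51.3 51.5 51.6] tilt -0.003 yslope -0.003 x [-60.6  40.5] y [-59.6  59.6] rect [124.7 105.2] 89.6
  latch x [-84.4 -73.9 -55. ] z [43.1 55.9 66. ]
top 354 z at x=-60,0,40 [54.2 53.1 52.3] tilt 0.019 yslope -0.002 x [-52.7  44.2] y [-33.6  59.6] rect [ 84.7 121.1] 61.6
  latch x [-82.6 -77.3 -68.5] z [ 41.2  56.9 140.8]
```

The panel reads flat (top 51.5 mm) and the latch nose is back at x=-55. I'll give a small confirming press, then lift away and verify.

```bash
python3 -m jog '[{"dp":[0,0,0.1],"twist":0,"fingers":0},{"dp":[0,0,0.2],"twist":0,"fingers":0},{"dp":[0,0,0.25],"twist":0,"fingers":0},{"dp":[0,0,0.25],"twist":0,"fingers":0}]'; python3 -m jog '[{"dp":[0,0,-2],"twist":0,"fingers":0},{"dp":[0,0,-7],"twist":0,"fingers":0},{"dp":[0,0,-12],"twist":0,"fingers":0},{"dp":[0,10,-15],"twist":0,"fingers":0},{"dp":[0,16,-15],"twist":0,"fingers":0},{"dp":[0,20,-15],"twist":0,"fingers":0},{"dp":[0,20,-15],"twist":0,"fingers":0},{"dp":[0,20,-15],"twist":0,"fingers":0}]'; python3 pan.py; python3 - <<'E'
from h import *
ims=[]
for n in("top","side"):
    c=load(f"last_{n}.npz"); q=proj(c,[.488,-.2927,.05])[0].astype(int); ims.append(cv2.resize(c["pixels"][q[1]-50:q[1]+50,q[0]-50:q[0]+50],None,fx=4,fy=4,interpolation=2))
cv2.imwrite("pics/fin.png",np.hstack(ims))
E
```

```text
time_s: 26.15
tool_pos: [0.4471, -0.2838, 0.0139]
tool_rot: [180.0, 0.0, -12.5]
force: [-3.4, 3.0, 12.7]
grip_width: 0.0006
grasp_force: 6.1
time_s: 27.15
tool_pos: [0.4033, -0.4793, 0.1615]
tool_rot: [-179.9, 0.0, -12.6]
force: [0.4, 1.1, 0.1]
grip_width: 0.0006
grasp_force: 0.0
side 583 z at x=-60,0,40 [51.5 51.5 51.6] tilt -0.0 yslope -0.0 x [-60.7  41.6] y [-60.7  59.2] rect [107.3 126.4] 0.9
  latch x [-84.5 -75.8 -61.3] z [42.1 55.6 65.3]
top 2279 z at x=-60,0,40 [52.5 52.5 52.5] tilt 0.0 yslope 0.003 x [-59.2  43.7] y [-58.3  59.8] rect [105.5 120.8] 0.1
  latch x [-82.1 -71.7 -59.9] z [41.8 58.  66.7]
```

View pics/fin.png

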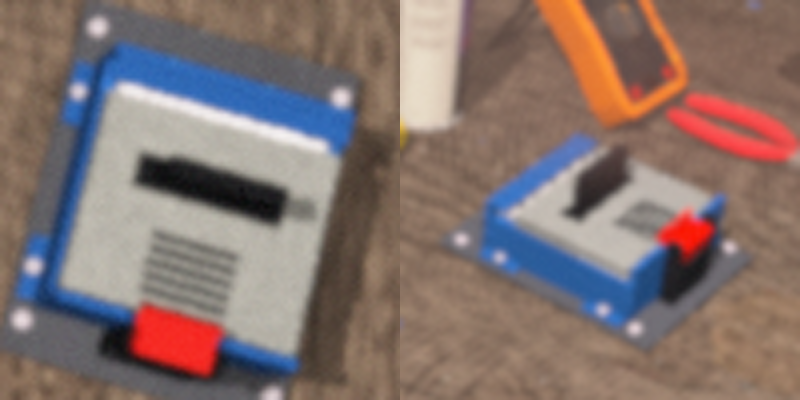

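The panel looks flat, with the white tongue strip under the lip and the red latch overlapping the edge. I'll compare the latch position with the initial picture.

```bash
python3 - <<'E'
from h import *
for n in("top","side"):
    r=[]
    for f in(f"{n}0.npz",f"r_{n}.npz",f"last_{n}.npz"):
        c=load(f); h=cv2.cvtColor(c["pixels"],cv2.COLOR_BGR2HSV); H,S,V=[h[...,i] for i in range(3)]
        q=proj(c,[.43,-.28,.06])[0].astype(int); m=(((H<8)|(H>172))&(S>150)).astype(np.uint8); k=np.zeros_like(m); k[q[1]-25:q[1]+25,q[0]-25:q[0]+25]=1
        M=cv2.moments(m*k,True); r.append((int(M["m00"]),round(M["m10"]/M["m00"],2),round(M["m01"]/M["m00"],2)))
    print(n,r, [proj(c,[.42+dx,-.276,.06])[0].round(1) for dx in(0,.008)])
# bystanders: image diff
    a,b=[load(f)["pixels"].astype(int) for f in(f"{n}0.npz",f"last_{n}.npz")]; d=abs(a-b).max(-1)
    for nm,P in dict(tin=(195,146),brick=(272,147),fuse=(360,126),eraser=(176,197)).items() if n=="top" else dict(tin=(198,249),brick=(229,211),fuse=(250,158),eraser=(229,279)).items(): print(nm,d[P[1]-14:P[1]+14,P[0]-14:P[0]+14].mean().round(1),end=" ")
    print()
E
```

```text
top [(312, 441.32, 288.93), (299, 441.23, 289.19), (304, 441.21, 289.03)] [array([440.7, 287.6]), array([440.8, 283.6])]
tin 2.0 brick 3.4 fuse 3.3 eraser 3.2 
side [(225, 381.12, 146.36), (212, 381.45, 147.12), (224, 381.4, 146.08)] [array([373.8, 158.4]), array([371.3, 157.6])]
tin 2.0 brick 2.0 fuse 2.2 eraser 2.3
```

```bash
python3 -c "
from cell import env
print(env.sign_off())"
```

```text
the job is handed in; nothing more can be done
None
```

The cover panel is fitted and handed in: it lies flat with its tongue in the groove, the latch is back at its starting position over the edge, and the four bystander objects are unmoved in the camera images. The hand-in returned no verdict; peak force was 12.7 N at the wrist, in the final press.

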